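Switch on the shielded tube mixer with the bent rod

TASK

The samples on the tube mixer are radioactive, so keep your hand on the near side of the clear shield: take the bent rod from its rest, reach over the shield with it, hook its leg behind the mixer's stiff lever switch and draw the lever towards you until it is fully home. Hold it against its on stop for a second with a firm, even pull of about 5 or 6 newtons (below 4 its contacts do not close, above 8 they are damaged); then hang the rod back in its rest, leg down, without shifting the mixer, the shield or the things around them.

Things in the scene. Friction and masses are not known exactly. Their poses are not given: they have to be found in the camera images.
- rod_grip (a point): centre of the grey ribbed handle of the loose bent rod: handle 100 long, 16 wide, 32 high. x runs along the rod to the bend, z is up. An 8 mm thick shaft on the handle's centre line reaches 200 ahead to the bend and 102 behind; there an 8 mm leg goes straight down to 67 below. 140-240 g, centre of mass some 30 ahead of this point. Starts in its rest, this point 120 above the bench
- rod_tip (a point): lower end of the rod's leg, 200 mm ahead of and 67 mm below rod_grip
- rest: white rod rest fixed to the bench: base plate 190 x 85 x 10, two posts 9 thick, 68 mm before and behind the origin along x, 140 high, with open flared notches 12 wide, their floor 116 above the bench; the shaft lies in both, the handle between the posts (14 mm play at each end). Origin: centre of the underside, x along the rod to its bend, z up
- mixer: grey tube mixer, loose on rubber feet, 3-4 kg: housing 170 (x) x 240 (y) x 120 high; origin at the centre of its underside, x away from the worker, z up. A block of capped tubes stands on its half y > -10 mm, up to 175 above the bench. The lever switch comes through a slotted steel plate on the other half; the deck beyond it is clear
- pivot (a point): axis of the lever switch, 35 mm nearer than the mixer's origin and 72 mm to its -y side, 116 mm above the bench; axes as the mixer's. The lever swings about the mixer's y axis. It stays where it is left: 1 to 2 N on the paddle moves it, at the stop the resistance rises sharply, by some N per mm of pull. Holding it home with 4 N for half a second closes the contacts, over 8 N anywhere damages it
- paddle (a point): middle of the black flat paddle of the lever, 40 mm from the pivot; its z axis runs up along the lever. Paddle 10 thick, 20 wide (along the mixer's y), 28 along the lever, top 54 from the pivot. Off: leans 0.1 to 0.75 rad away from the worker, where it was left. On: leans towards the worker at a hard stop; where that lies differs from switch to switch, 0.15 to 0.55 rad past upright: feel for it
- shield: clear acrylic shield standing loose, 1.3 kg: upright panel 10 thick, 320 wide, 180 high, 135 mm in front of the mixer's origin (100 in front of the pivot) and parallel to its front; a foot 8 high runs 95 from the panel's centre towards the worker. Origin under the panel's centre, x through the panel to the mixer, y along it
- reagent: amber bottle, 64 diameter, 145 high, beside the mixer on its -y side; origin under its centre; leave it alone
- tuberack: blue tube rack 100 x 130 with tubes, 84 high in all, on the near side left of the shield; origin under its centre; leave it alone
- samplejar: white jar, 56 diameter, 70 high, left of the mixer; origin under its centre; leave it alone
Mind the look-alikes: they are no part of the job. There is more than one size of the rest; the job needs the smallest.

How it is judged:
On the way, in this order (a step that is already met when the one before it is completed fails the run):
1. the rod is lifted clear of its rest (z of rod_grip in the frame of rest above 0.16 m), for 0.2 s.
2. the rod holds the lever home against its on stop (lever leaning towards the worker) with a firm pull, over 4 N (x of paddle in the frame of mixer below -0.0395 m and contact force between rod and switch above 4 N), for 0.5 s.
At the end, for the whole second after the job is handed in: The lever is left on (paddle over 4.5 mm on the worker's side of the pivot) and the rod lies still and let go in both notches of its rest, leg hanging down at the front: handle centre 115 to 125 mm above the bench, within 5 mm of the rest's centre line and 20 mm of its middle (x of paddle in the frame of mixer below -0.0395 m and z of rod_grip in the frame of rest between 0.115 and 0.125 m and y of rod_grip in the frame of rest between -0.005 and 0.005 m and x of rod_grip in the frame of rest between -0.02 and 0.02 m and x of rod_tip in the frame of rest above 0.17 m and z of rod_tip in the frame of rest below 0.065 m and linear speed of rod below 0.02 m/s); the robot touches nothing.
It fails at once if the rod presses on the mixer or its lever with more than 8 N (contact force between rod and mixer above 8 N).
It fails at once if the fingers or the arm touch the mixer (contact force between any of the fingers, the arm and mixer above 0.3 N).
It fails at once if the hand goes past the shield (x of the grasp point in the frame of shield above 0.02 m and y of the grasp point in the frame of shield between -0.14 and 0.14 m and z of the grasp point in the frame of shield below 0.4 m).
It fails at once if the mixer or the shield is shifted by more than 5 mm, or the shield tipped (distance of any of mixer, shield from where it was at the start of the episode above 0.005 m or angle between shield's own z axis and vertical above 0.1 rad).
It fails at once if a bystander is shifted by more than 10 mm or tipped (distance of any of reagent, tuberack, samplejar from where it was at the start of the episode above 0.01 m or angle between any of reagent, samplejar's own z axis and vertical above 0.2 rad).
It also fails if it takes over 72 s, if anything falls off the work surface, if the arm or the gripper's body presses on something with over 40 N, if the wrist force passes 120 N, or if a joint passes its speed limit or range.

ROBOT

A 7-joint arm with a two-finger parallel gripper is mounted at the origin on the work surface. World frame = base frame: x ahead of the robot, y to its left, z up, the work surface at z = 0. Lengths are in m, angles in rad, forces in N, time in s.
With the tool pointing down it reaches from about 0.4 to 0.85 m from the base axis. Payload 10.4 kg.
Tool frame: the origin (TCP) lies between the finger pads; the fingertips stand 14 mm ahead of it and the grasp point (between the pads) lies 5 mm behind it; z points along the fingers, y is the direction in which the jaws open and shut (so a half turn about z gives the same grasp; the last joint's range is limited). The gripper opens to 87 mm and grips with 3 to 60 N. Pads are 19 mm wide; open, the fingers measure 117 mm over their backs; the gripper's body (75 mm by 190 mm) begins 51 mm behind the grasp point.
Start: joints at [1.306, 0.332, -0.065, 1.46, 0.022, 1.35, -0.088], TCP at [0.15, -0.607, 0.237] pointing down, gripper open.
Joint ranges: [-2.6, 2.6], [-0.5, 2.12], [-1.47, 1.34], [0.16, 2.42], [-1.27, 4.41], [0.06, 2.06], [-2.6, 2.6]. Speed limits (rad/s): [2.22, 2.22, 2.79, 2.79, 3.14, 3.14, 3.14].

INTERFACE

Orientations are given as a unit quaternion [x, y, z, w].
In Python, from bench import readout, camera, calibration, order gives the robot as it stands.
- The arm moves only by the tool apply_moves, never from a script. Its argument "deltas" is a list of rows, each an object with "translation": the shift along the world's x, y, z in m, a list of three; "turn": the turn, a rotation vector about the world's x, y, z in rad, a list of three; "hand": the finger opening in m, from 0 to 0.087. A call has 1 to 5 rows; each row shifts and turns the pose as measured when the row begins; what a row does not reach is not made up. A row lasts 1/10 s, in which the tool goes at most 50 mm and 8.59 degrees, less where a joint would pass 70% of its speed; a pose out of reach is approached as far as the arm can. A call with a gripper value outside its range is refused whole. The fingers move at their own pace and stop on an object; "newtons" is the grip in N (left out, the last holds). Time passes only in rows, so rows that do not move let the fingers close. It gives the time, the measured TCP pose, the force and the opening at its end, in the units of the state.
- readout.read_state(): the state, without advancing time (a new reading comes with each control period).
- camera(name): name is "side" or "top" or "wrist"; returns the picture (420x560x3 uint8, red, green, blue); there is no depth.
- calibration(name): a dict with "fx", "fy", "cx", "cy" (pixels), "extrinsics" (4x4, takes a point from world to camera coordinates). Camera axes: x right, y down, z forward; pixel columns grow to the right and rows downward; lengths in m; the calibration is good to about 2 mm. A picture is of the moment at which its call begins: read the wrist's pose just before it. calibration takes no time and is no camera call; for the wrist camera it gives the pose at the moment of the call.
- order.close_job(): hands the job in, once; it reports no verdict.
The state is a dict: "time": time; "joint_positions": joint angles; "joint_vel": joint speeds; "joint_torque": joint torques, N m; "ee_pos": TCP position; "eef_rot": TCP orientation; "ft_force": force on the tool from outside, world axes, zero at the start; "torque": the same for the moment, N m; "width": finger opening in m.
Only numpy, scipy, OpenCV 4.12 (cv2) and the standard library are available. Lean on these libraries where they do the work, as an engineer would, in place of code of your own. Each camera call takes 0.05 s, during which the arm holds its last target. There are 200 camera calls.

## Working session

There is one attempt and no reset: what is moved stays moved. The work goes in short steps, Python scripts to look and compute and a tool call to move; the robot and the scene stay as the last step left them, time stands still between calls to the robot, and variables do not carry over. Pictures are saved under pics/ and viewed, about 8 in all and at most 12, crops included, and the job is handed in when it is done.

Besides the shell and the picture viewer there is one more tool, called after "Request:" as name(argument=value, ...) on one line, values as JSON. apply_moves: Moves the arm, as the interface text tells. Its arguments: {"type":"object","properties":{"deltas":{"type":"array","items":{"type":"object","properties":{"translation":{"type":"array","items":{"type":"number"}},"turn":{"type":"array","items":{"type":"number"}},"hand":{"type":"number"}}}},"newtons":{"type":"number"}},"required":["deltas"]}

```bash
mkdir -p pics; ls; cat > h.py <<'E'
import numpy as np, cv2
from bench import readout, camera, calibration, order
def snap(n,f):
    c=calibration(n); im=np.array(camera(n)); cv2.imwrite('pics/'+f+'.png',im[:,:,::-1]); np.savez('pics/'+f+'.npz',im=im,K=np.array([c['fx'],c['fy'],c['cx'],c['cy']]),E=np.array(c['extrinsics'])); return im
def ray(f,u,v):
    d=np.load('pics/'+f+'.npz'); K=d['K'];E=d['E']; R=E[:3,:3];t=E[:3,3]
    return -R.T@t, R.T@np.array([(u-K[2])/K[0],(v-K[3])/K[1],1])
def onz(f,u,v,z):
    o,r=ray(f,u,v); return o+r*(z-o[2])/r[2]
def proj(f,p):
    d=np.load('pics/'+f+'.npz'); K=d['K'];E=d['E']; q=E[:3,:3]@np.array(p)+E[:3,3]
    return K[0]*q[0]/q[2]+K[2],K[1]*q[1]/q[2]+K[3]
def tri(a,b):
    A=[];B=[]
    for f,u,v in(a,b):
        o,r=ray(f,u,v); r=r/np.linalg.norm(r); P=np.eye(3)-np.outer(r,r); A.append(P);B.append(P@o)
    p=np.linalg.solve(sum(A),sum(B)); return p,[np.linalg.norm(P@p-b) for P,b in zip(A,B)]
E
python3 - <<'E'
from h import *
a=snap('top','t0');b=snap('side','s0')
print(readout.read_state())
for f in('t0','s0'): print(ray(f,280,210))
E
```

```text
pics
{'time': 0.1, 'joint_positions': array([ 1.30636667,  0.3328123 , -0.0646913 ,  1.46087056,  0.02160335,
        1.34985679, -0.08846769]), 'joint_vel': array([ 0.00021485, -0.00116241, -0.00068409, -0.00171724, -0.00030005,
        0.00059188, -0.00057778]), 'joint_torque': array([ 6.92150934e-04, -6.24550724e+01,  2.40937300e-02, -3.90722895e+01,
       -6.14430383e-02,  3.65402573e-02,  3.24946802e-05]), 'ee_pos': array([ 0.14958985, -0.60650382,  0.23582487]), 'eef_rot': array([ 9.92695837e-01,  1.20642378e-01, -1.05808995e-04, -6.16760259e-04]), 'ft_force': array([0.07011484, 0.27219974, 0.77154835]), 'torque': array([-0.01594895, -0.02470555, -0.01555697]), 'width': 0.08713156513343417}
(array([ 0.33760498, -0.02650349,  1.87298622]), array([ 0.09165865,  0.00426665, -0.99586562]))
(array([-0.38193653,  1.27393952,  1.06846376]), array([ 0.46888734, -0.71219243, -0.52258578]))
```

View pics/t0.png

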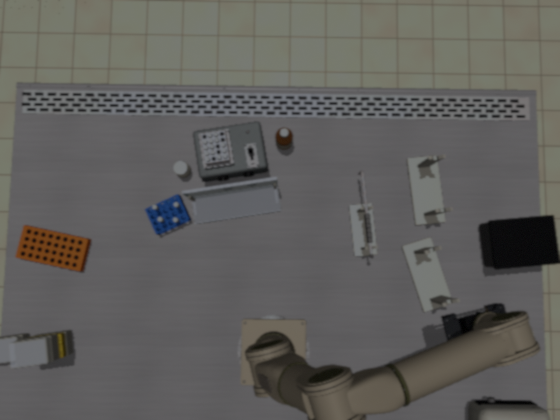

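View pics/s0.png

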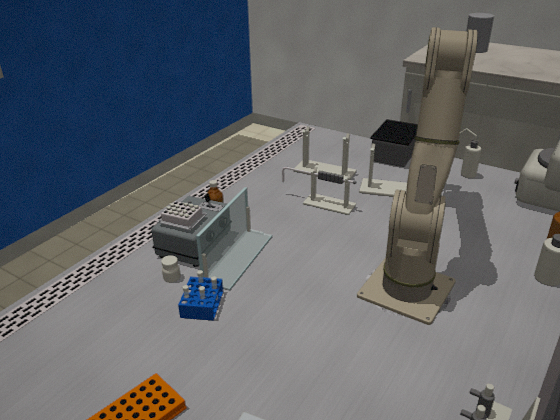

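Top view: the mixer is at (230,150), the shield at (235,200), the bottle at (284,137), the jar at (181,169) and the blue rack at (168,215). There are three rests: (363,230) with the rod and the shortest plate (about 52 px), and two longer empty ones at (426,190) and (428,275). The first fits; I'll confirm it in a crop.

```bash
python3 - <<'E'
from h import *
im=cv2.imread('pics/t0.png')
a=cv2.resize(im[110:230,140:300],None,fx=3.5,fy=5*0.7,interpolation=cv2.INTER_CUBIC)  # 560x420
b=cv2.resize(im[150:320,340:460],None,fx=3.5,fy=3.5,interpolation=cv2.INTER_CUBIC) # 420x595
a=cv2.resize(im[115:225,178:298],None,fx=380/120,fy=380/120,interpolation=cv2.INTER_CUBIC)
o=np.zeros((598,800,3),np.uint8);o[:a.shape[0],:380]=a;o[:595,380:800]=b
o=cv2.convertScaleAbs(o,alpha=1.5);cv2.imwrite('pics/c0.png',o)
print(np.load('pics/t0.npz')['K'])
for z,us in((.12,[(195,131),(263,123),(267,172),(200,180)]),(.01,[(350,206),(371,204),(376,256),(355,258),(409,158),(436,156),(445,223),(416,225)])):
    P=[onz('t0',*u,z)[:2].round(3) for u in us];print(P)
E
```

```text
[510.95245825 510.95245825 286.13112572 207.50371038]
[array([0.772, 0.282]), array([0.804, 0.045]), array([0.631, 0.028]), array([0.6  , 0.259])]
[array([ 0.527, -0.275]), array([ 0.536, -0.352]), array([ 0.346, -0.37 ]), array([ 0.338, -0.293]), array([ 0.709, -0.494]), array([ 0.718, -0.594]), array([ 0.469, -0.623]), array([ 0.461, -0.517])]
```

View pics/c0.png

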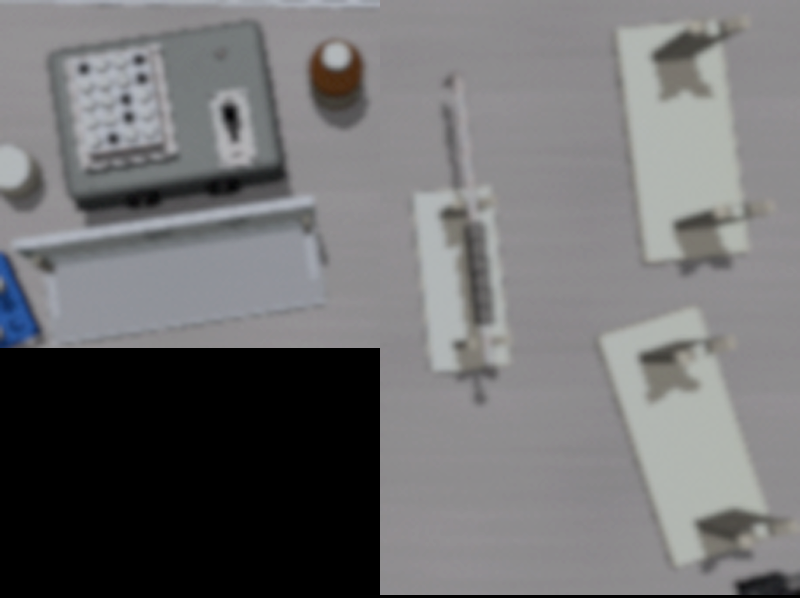

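```bash
python3 - <<'E'
from h import *
B=lambda x,y:(340+(x-380)/3.5,150+y/3.5)
A=lambda x,y:(178+x/3.1667,115+y/3.1667)
bend=onz('t0',*B(455,80),.124);back=onz('t0',*B(479,398),.12)
h1=onz('t0',*B(475,222),.136);h2=onz('t0',*B(484,325),.136)
d=bend-back;print('bend',bend,'back',back,np.linalg.norm(d[:2]),np.arctan2(d[1],d[0]))
print('handle',h1,h2,(h1+h2)/2,np.linalg.norm(h1-h2))
print('plate',[onz('t0',*B(*p),.01)[:2].round(3) for p in((413,192),(491,185),(510,364),(432,372))])
P=[onz('t0',*A(*p),.12)[:2] for p in((47,52),(258,22),(283,170),(72,203))];print('mixer',np.round(P,3),np.mean(P,0))
print('paddle',onz('t0',*A(232,116),.155), 'slot ends',onz('t0',*A(230,92),.121),onz('t0',*A(236,163),.121))
s1=onz('t0',*A(15,244),.18);s2=onz('t0',*A(315,200),.18);print('shield top',s1,s2,np.linalg.norm(s1-s2),np.arctan2(-(s2-s1)[0],-(s2-s1)[1])*-1)
print('bottle',onz('t0',*A(336,55),.145))
print('bend side proj',proj('s0',bend),proj('s0',back))
E
```

```text
bend [ 0.63159361 -0.29949559  0.124     ] back [ 0.31870621 -0.32298126  0.12      ] 0.3137675852469541 0.07492059697456414
handle [ 0.48964057 -0.31690769  0.136     ] [ 0.38939488 -0.32535973  0.136     ] [ 0.43951772 -0.32113371  0.136     ] 0.10060136457484126
plate [array([ 0.531, -0.273]), array([ 0.54 , -0.355]), array([ 0.353, -0.374]), array([ 0.344, -0.293])]
mixer [[0.77  0.289]
 [0.808 0.057]
 [0.642 0.027]
 [0.603 0.257]] [0.70579781 0.1574054 ]
paddle [0.69443105 0.0816112  0.155     ] slot ends [0.72827731 0.08645878 0.121     ] [0.64926445 0.07837915 0.121     ]
shield top [0.54921528 0.30567415 0.18      ] [ 0.60033934 -0.00934359  0.18      ] 0.31913922443413373 0.1608867989947671
bottle [ 0.76553215 -0.029609    0.145     ]
bend side proj (np.float64(284.0432263762332), np.float64(165.5769140919133)) (np.float64(359.8450507349053), np.float64(184.0755688768441))
```

Request:
apply_moves(deltas=[{"translation":[0,0,0.05],"turn":[0,0,0],"hand":0.06},{"translation":[0.03,0.02,0.04],"turn":[0,0,0],"hand":0.06},{"translation":[0.04,0.03,0],"turn":[0,0,0],"hand":0.06}], newtons=60)

```text
time: 0.4
ee_pos: [0.2132, -0.557, 0.3246]
eef_rot: [0.993, 0.115, -0.002, -0.004]
ft_force: [0.9, 0.0, 0.6]
width: 0.0705
```

Request:
apply_moves(deltas=[{"translation":[0.035,0.035,0],"turn":[0,0,-0.07],"hand":0.06},{"translation":[0.035,0.035,0],"turn":[0,0,-0.07],"hand":0.06},{"translation":[0.035,0.035,0],"turn":[0,0,0],"hand":0.06},{"translation":[0.035,0.035,0],"turn":[0,0,0],"hand":0.06},{"translation":[0.03,0.03,0],"turn":[0,0,0],"hand":0.06}])

```text
time: 0.9
ee_pos: [0.3866, -0.3817, 0.3246]
eef_rot: [0.999, 0.041, -0.002, -0.004]
ft_force: [0.9, -0.0, 0.2]
width: 0.0602
```

Request:
apply_moves(deltas=[{"translation":[0.03,0.035,0],"turn":[0,0,0],"hand":0.06},{"translation":[0.025,0.03,0],"turn":[0,0,0],"hand":0.06},{"translation":[0,0,0],"turn":[0,0,0],"hand":0.06},{"translation":[0,0,0],"turn":[0,0,0],"hand":0.06}])

```text
time: 1.3
ee_pos: [0.4475, -0.3068, 0.3235]
eef_rot: [0.999, 0.047, -0.002, -0.005]
ft_force: [-0.3, -0.0, 0.0]
width: 0.0599
```

```bash
python3 - <<'E'
from h import *
s=readout.read_state();print(s['ee_pos'],s['eef_rot'])
snap('wrist','w1')
print(proj('w1',(.44,-.321,.136)),proj('w1',(.631,-.3,.12)))
E
```

```text
[ 0.4474884  -0.30682882  0.32345851] [ 0.99889649  0.04663082 -0.00204733 -0.00521349]
(np.float64(290.5898739141251), np.float64(194.1789086651568)) (np.float64(289.39552126701693), np.float64(14.854937345852761))
```

View pics/w1.png

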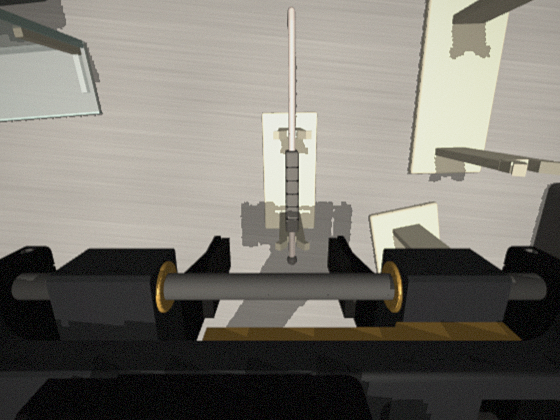

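The wrist view shows the rod from its bend at (292,8) to its back end at (292,262), with the handle spanning rows 151–232. The rest's posts are at (292,133) and (292,243).

```bash
python3 - <<'E'
from h import *
a=onz('w1',291.5,9,.122);b=onz('w1',292,264,.118);h1=onz('w1',292,151,.136);h2=onz('w1',292.5,232,.136)
print(a,b,np.hypot(*(a-b)[:2]),np.arctan2(*(a-b)[1::-1]));print(h1,h2,(h1+h2)/2)
p=[onz('w1',*q,.01)[:2].round(4) for q in((262.5,113),(317,113))];print(p)
print(ray('w1',280,210))
E
```

```text
[ 0.63592786 -0.30165149  0.122     ] [ 0.33801454 -0.3342458   0.118     ] 0.29969107067758516 0.10897527841504687
[ 0.49103958 -0.31722832  0.136     ] [ 0.3917946  -0.32849208  0.136     ] [ 0.44141709 -0.3228602   0.136     ]
[array([ 0.5305, -0.2722]), array([ 0.5382, -0.3547])]
(array([ 0.52622563, -0.30195841,  0.47185809]), array([-0.30420757, -0.02352335, -0.9524866 ]))
```

Request:
apply_moves(deltas=[{"translation":[-0.006,-0.016,-0.03],"turn":[-0.01,-0.005,0.01],"hand":0.06},{"translation":[0,0,-0.04],"turn":[0,0,0],"hand":0.06},{"translation":[0,0,-0.04],"turn":[0,0,0],"hand":0.06},{"translation":[0,0,-0.02],"turn":[0,0,0],"hand":0.06},{"translation":[0,0,0],"turn":[0,0,0],"hand":0.06}])

```text
time: 1.85
ee_pos: [0.4368, -0.3287, 0.1896]
eef_rot: [0.999, 0.047, 0.001, 0.001]
ft_force: [-0.3, 0.5, -0.5]
width: 0.0601
```

Request:
apply_moves(deltas=[{"translation":[0.0045,0.0055,-0.025],"turn":[0,0,0.01],"hand":0.06},{"translation":[0,0,-0.025],"turn":[0,0,0],"hand":0.06},{"translation":[0,0,-0.015],"turn":[0,0,0],"hand":0.06},{"translation":[0,0,-0.006],"turn":[0,0,0],"hand":0.06},{"translation":[0,0,0],"turn":[0,0,0],"hand":0.06}])

```text
time: 2.35
ee_pos: [0.4404, -0.3292, 0.1219]
eef_rot: [0.999, 0.048, 0.002, 0.004]
ft_force: [0.5, 0.8, 0.9]
width: 0.0597
```

Request:
apply_moves(deltas=[{"translation":[0.001,0.006,-0.004],"turn":[0.004,0.0,0.005],"hand":0.06},{"translation":[0,0.002,-0.002],"turn":[0,0,0],"hand":0.06},{"translation":[0,0,0],"turn":[0,0,0],"hand":0.06}])

```text
time: 2.65
ee_pos: [0.4426, -0.322, 0.1187]
eef_rot: [0.999, 0.051, 0.004, 0.003]
ft_force: [0.1, -0.1, -0.7]
width: 0.0597
```

Request:
apply_moves(deltas=[{"translation":[-0.001,-0.001,-0.004],"turn":[0.006,0.008,0.0],"hand":0.04},{"translation":[0,0,0],"turn":[0,0,0],"hand":0.0},{"translation":[0,0,0],"turn":[0,0,0],"hand":0.0},{"translation":[0,0,0],"turn":[0,0,0],"hand":0.0},{"translation":[0,0,0],"turn":[0,0,0],"hand":0.0}], newtons=60)

```text
time: 3.15
ee_pos: [0.442, -0.3235, 0.1154]
eef_rot: [0.999, 0.051, 0.0, -0.0]
ft_force: [0.4, 0.4, -0.0]
width: 0.0278
```

Request:
apply_moves(deltas=[{"translation":[0,0,0],"turn":[0,0,0],"hand":0.0},{"translation":[0,0,0],"turn":[0,0,0],"hand":0.0}])

```text
time: 3.35
ee_pos: [0.442, -0.3233, 0.1154]
eef_rot: [0.999, 0.051, 0.0, -0.0]
ft_force: [0.1, 1.0, -0.0]
width: 0.0155
```

Request:
apply_moves(deltas=[{"translation":[0,0,0],"turn":[0,0,0],"hand":0.0},{"translation":[0,0,0.015],"turn":[0,0,0],"hand":0.0},{"translation":[0,0,0.02],"turn":[0,0,0],"hand":0.0},{"translation":[0,0,0.025],"turn":[0,0,0],"hand":0.0},{"translation":[0,0,0.03],"turn":[0,0,0],"hand":0.0}])

```text
time: 3.85
ee_pos: [0.4391, -0.3216, 0.2063]
eef_rot: [0.999, 0.051, -0.003, -0.003]
ft_force: [-0.6, -0.8, -1.6]
width: 0.0154
```

Request:
apply_moves(deltas=[{"translation":[0,0,0.04],"turn":[0,0,0],"hand":0.0},{"translation":[0,0,0.04],"turn":[0,0,0],"hand":0.0},{"translation":[0,0,0.02],"turn":[0,0,0],"hand":0.0},{"translation":[0,0,0],"turn":[0,0,0],"hand":0.0}])

```text
time: 4.25
ee_pos: [0.4391, -0.3213, 0.3185]
eef_rot: [0.999, 0.051, 0.0, -0.0]
ft_force: [0.4, -0.3, -3.1]
width: 0.0156
```

```bash
python3 - <<'E'
from h import *
s=readout.read_state();print(s['ee_pos'],s['eef_rot'],s['ft_force'],s['torque'],s['width'])
snap('wrist','w2');snap('side','s2')
im=cv2.hconcat([cv2.resize(cv2.imread('pics/w2.png')[:300],(400,214)),cv2.imread('pics/s2.png')[60:274,130:530]])
cv2.imwrite('pics/c2.png',im)
E
```

```text
[ 0.43911754 -0.32133358  0.3184918 ] [ 9.98697329e-01  5.10235613e-02  7.14210274e-05 -4.86631756e-04] [ 0.39545476 -0.28026541 -3.10206157] [-0.02896667  0.05705822  0.01372042] 0.015597756918534766
```

View pics/c2.png

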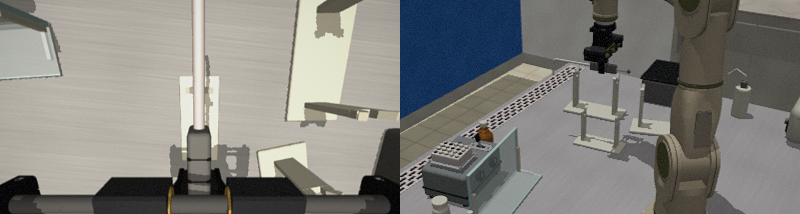

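Request:
apply_moves(deltas=[{"translation":[0.005,0.03,0],"turn":[0,0,0.01],"hand":0.0},{"translation":[0.012,0.04,0],"turn":[0,0,0.015],"hand":0.0},{"translation":[0.012,0.04,0],"turn":[0,0,0.015],"hand":0.0},{"translation":[0.012,0.04,0],"turn":[0,0,0.015],"hand":0.0},{"translation":[0.012,0.04,0],"turn":[0,0,0.01],"hand":0.0}])

```text
time: 4.85
ee_pos: [0.4856, -0.1306, 0.3048]
eef_rot: [0.997, 0.078, -0.009, -0.004]
ft_force: [0.5, -0.9, -1.8]
width: 0.0154
```

Request:
apply_moves(deltas=[{"translation":[0.012,0.04,0],"turn":[0,0,0],"hand":0.0},{"translation":[0.012,0.04,0],"turn":[0,0,0],"hand":0.0},{"translation":[0.012,0.04,0],"turn":[0,0,0],"hand":0.0},{"translation":[0.008,0.025,0],"turn":[0,0,0],"hand":0.0},{"translation":[0.0,0.0,0],"turn":[0,0,0],"hand":0.0}])

```text
time: 5.35
ee_pos: [0.5263, 0.0273, 0.2953]
eef_rot: [0.996, 0.083, -0.016, -0.007]
ft_force: [-0.2, 0.2, -1.8]
width: 0.0152
```

```bash
python3 - <<'E'
from h import *
s=readout.read_state();print(s['time'],s['ee_pos'],s['eef_rot'],s['ft_force'])
E
```

```text
5.35 [0.52631792 0.02729516 0.29531253] [ 0.99643494  0.08264428 -0.01552229 -0.00681159] [-0.21130906  0.22634798 -1.83046482]
```

Request:
apply_moves(deltas=[{"translation":[0.007,0.015,0.01],"turn":[-0.011,-0.032,0],"hand":0.0},{"translation":[0.006,0.014,0.0],"turn":[0,0,0],"hand":0.0},{"translation":[0,0,0],"turn":[0,0,0],"hand":0.0}])

```text
time: 5.65
ee_pos: [0.5374, 0.0556, 0.3]
eef_rot: [0.997, 0.083, -0.004, 0.0]
ft_force: [-1.0, 0.6, -2.2]
width: 0.0155
```

```bash
cat >> h.py <<'E'
from scipy.spatial.transform import Rotation as Ro
def need(pos,yaw,pitch=0):
    # tool x = along rod (yaw), z down
    s=readout.read_state();R=Ro.from_quat(s['eef_rot'])
    T=Ro.from_euler('z',yaw)*Ro.from_euler('y',pitch)*Ro.from_euler('x',np.pi)
    print('t',round(s['time'],2),'ee',s['ee_pos'].round(4),'d',(np.array(pos)-s['ee_pos']).round(4),'turn',(T*R.inv()).as_rotvec().round(4),'F',s['ft_force'].round(2),'M',s['torque'].round(3))
E
python3 - <<'E'
from h import *
need((.54,.057,.3),.165)
snap('wrist','w3');snap('top','t3');snap('side','s3')
im=cv2.imread('pics/w3.png');t=cv2.imread('pics/t3.png');
c=cv2.resize(t[115:225,178:298],None,fx=380/120,fy=380/120,interpolation=cv2.INTER_CUBIC)
s=cv2.resize(cv2.imread('pics/s3.png')[160:270,140:280],None,fx=2.714,fy=2.714,interpolation=cv2.INTER_CUBIC)
o=np.zeros((600,800,3),np.uint8);o[:300,:560]=im[:300];o[300:300+s.shape[0]][:,:s.shape[1]]=s[:300];o[300:600,400:780]=c[:300]
cv2.imwrite('pics/c3.png',o)
E
```

```text
t 5.65 ee [0.5374 0.0556 0.3   ] d [0.0026 0.0014 0.    ] turn [ 0.0009 -0.0082 -0.0008] F [-1.02  0.6  -2.18] M [-0.056  0.085 -0.024]
```

View pics/c3.png

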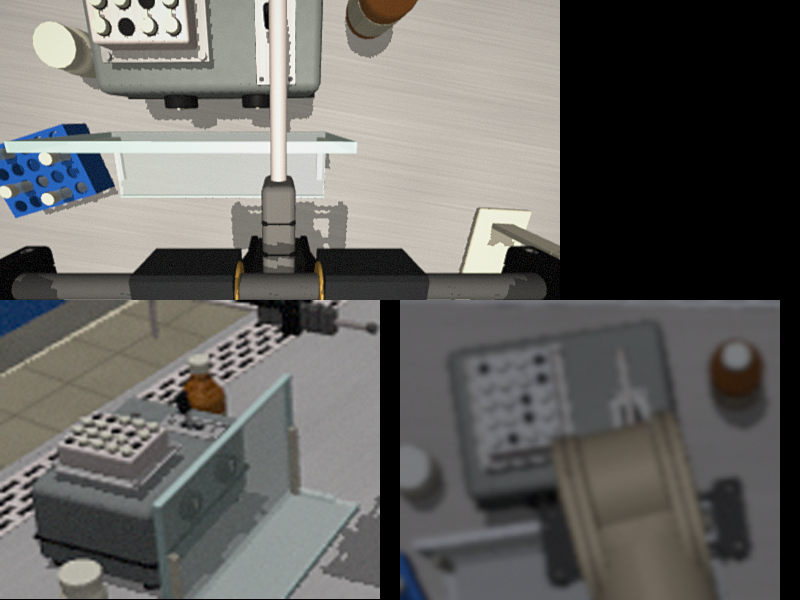

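```bash
python3 - <<'E'
from h import *
A=lambda x,y:(178+x/3.1667,115+y/3.1667)
print('tri paddle',tri(('t0',*A(231,108)),('s3',207.4,197.6)))
ex=np.array([np.cos(.165),np.sin(.165)]);ey=np.array([-ex[1],ex[0]])
for n,q,z in(('plateL',(257,83),.121),('plateR',(297,83),.121),('shaft1',(279,170),.305),('shaft2',(278.5,10),.305),('mixFR',(320,93),.12),('mixFL',(100,90),.12),('shL',(20,147),.18),('shR',(345,147),.18)):
    p=onz('w3',*q,z);print(n,p.round(4),'along',round(ex@p[:2],4),'lat',round(ey@p[:2],4))
im=np.load('pics/w3.npz')['im'].astype(int)
print(im[83,250:304].sum(1));print(im[12,255:300].sum(1))
# dark paddle in top & side
for f,(u0,u1,v0,v1) in(('t0',(235,265,138,172)),('s0',(195,222,185,212))):
    g=np.load('pics/'+f+'.npz')['im'][v0:v1,u0:u1].max(2);print(f);
    ys,xs=np.where(g<(45 if f=='t0' else 50));print(sorted(zip(ys+v0,xs+u0)))
E
```

```text
tri paddle (array([0.70282501, 0.08204487, 0.14808914]), [np.float64(0.002158510168562185), np.float64(0.0021585101685621176)])
plateL [0.645  0.0957 0.121 ] along 0.652 lat -0.0116
plateR [0.652  0.0544 0.121 ] along 0.652 lat -0.0535
shaft1 [0.5907 0.0634 0.305 ] along 0.5931 lat -0.0345
shaft2 [0.6588 0.0751 0.305 ] along 0.6622 lat -0.0342
mixFR [0.6465 0.0285 0.12  ] along 0.6423 lat -0.0781
mixFL [0.6109 0.2584 0.12  ] along 0.6451 lat 0.1545
shL [0.5505 0.2962 0.18  ] along 0.5916 lat 0.2017
shR [0.5995 0.0036 0.18  ] along 0.592 lat -0.0949
[430 465 452 461 465 455 376 718 739 734 731 733 743 730 728 722 713 715
 726 577 492 557 630 678 690 698 717 713 721 710 696 686 651 626 573 502
 394 384 385 430 671 687 670 672 672 407 416 454 468 465 458 467 458 453]
[684 702 690 690 696 709 710 747 372  70  39  57  46 170 437 540 593 642
 660 685 696 703 703 704 698 685 654 631 601 575 485 408 679 696 684 683
 694 695 705 706 488 425 440 438 452]
t0
[(np.int64(149), np.int64(249)), (np.int64(149), np.int64(250)), (np.int64(149), np.int64(251)), (np.int64(150), np.int64(249)), (np.int64
[... 3742 characters left out ...]
.int64(198), np.int64(209)), (np.int64(199), np.int64(206)), (np.int64(199), np.int64(207)), (np.int64(199), np.int64(208)), (np.int64(199), np.int64(209)), (np.int64(199), np.int64(210)), (np.int64(200), np.int64(206)), (np.int64(200), np.int64(207)), (np.int64(200), np.int64(208)), (np.int64(200), np.int64(209)), (np.int64(201), np.int64(206)), (np.int64(201), np.int64(207)), (np.int64(201), np.int64(208)), (np.int64(205), np.int64(207)), (np.int64(205), np.int64(208)), (np.int64(206), np.int64(207)), (np.int64(206), np.int64(208)), (np.int64(206), np.int64(209)), (np.int64(206), np.int64(211)), (np.int64(206), np.int64(212)), (np.int64(207), np.int64(212)), (np.int64(207), np.int64(213))]
```

Request:
apply_moves(deltas=[{"translation":[0.006,0.0025,0],"turn":[0.001,-0.008,-0.001],"hand":0.0},{"translation":[0,0,-0.025],"turn":[0,0,0],"hand":0.0},{"translation":[0,0,-0.02],"turn":[0,0,0],"hand":0.0},{"translation":[0,0,0],"turn":[0,0,0],"hand":0.0}])

```text
time: 6.2
ee_pos: [0.5445, 0.052, 0.2542]
eef_rot: [0.997, 0.078, 0.001, 0.001]
ft_force: [-0.2, -0.7, -1.0]
width: 0.0154
```

```bash
python3 - <<'E'
from h import *
need((.5434,.0581,.203),.165)
E
```

```text
t 6.2 ee [0.5445 0.052  0.2542] d [-0.0011  0.0061 -0.0512] turn [0.0019 0.0027 0.009 ] F [-0.19 -0.66 -1.01] M [0.012 0.139 0.034]
```

Request:
apply_moves(deltas=[{"translation":[-0.001,0.006,-0.01],"turn":[0.002,0.003,0.009],"hand":0.0},{"translation":[0,0.002,-0.015],"turn":[0,0,0],"hand":0.0},{"translation":[0,0.001,-0.008],"turn":[0,0,0],"hand":0.0},{"translation":[0,0,0],"turn":[0,0,0],"hand":0.0}])

```text
time: 6.6
ee_pos: [0.5443, 0.0611, 0.2202]
eef_rot: [0.997, 0.082, 0.001, -0.0]
ft_force: [0.4, -0.6, -1.2]
width: 0.0155
```

```bash
python3 - <<'E'
from h import *
need((.5434,.0581,.203),.165)
E
```

```text
t 6.6 ee [0.5443 0.0611 0.2202] d [-0.0009 -0.003  -0.0172] turn [-0.0003  0.0014  0.0006] F [ 0.37 -0.65 -1.24] M [0.004 0.112 0.005]
```

Tip is now about 0.158 high. I'll look at the leg against the lever before the last drop.

Request:
apply_moves(deltas=[{"translation":[-0.001,-0.002,-0.008],"turn":[0,0.001,0],"hand":0.0},{"translation":[0,0,-0.006],"turn":[0,0,0],"hand":0.0},{"translation":[0,0,0],"turn":[0,0,0],"hand":0.0},{"translation":[0,0,0],"turn":[0,0,0],"hand":0.0}])

```text
time: 7.0
ee_pos: [0.5436, 0.0589, 0.2056]
eef_rot: [0.997, 0.082, 0.001, -0.0]
ft_force: [-0.3, -0.3, -1.4]
width: 0.0156
```

```bash
python3 - <<'E'
from h import *
need((.5434,.0581,.203),.165)
snap('side','s4');snap('top','t4');snap('wrist','w4')
s=cv2.resize(cv2.imread('pics/s4.png')[165:235,170:270],None,fx=5,fy=5,interpolation=cv2.INTER_CUBIC)
t=cv2.resize(cv2.imread('pics/t4.png')[115:195,230:290],None,fx=5,fy=5,interpolation=cv2.INTER_CUBIC)
w=cv2.imread('pics/w4.png')[:200,130:430]
o=np.zeros((600,800,3),np.uint8);o[:350,:500]=s;o[:400,500:]=cv2.convertScaleAbs(t,alpha=1.5);o[400:,100:400]=w
cv2.imwrite('pics/c4.png',o)
E
```

```text
t 7.0 ee [0.5436 0.0589 0.2056] d [-0.0002 -0.0008 -0.0026] turn [-0.0003  0.0013  0.0007] F [-0.35 -0.27 -1.44] M [-0.025  0.08   0.003]
```

View pics/c4.png

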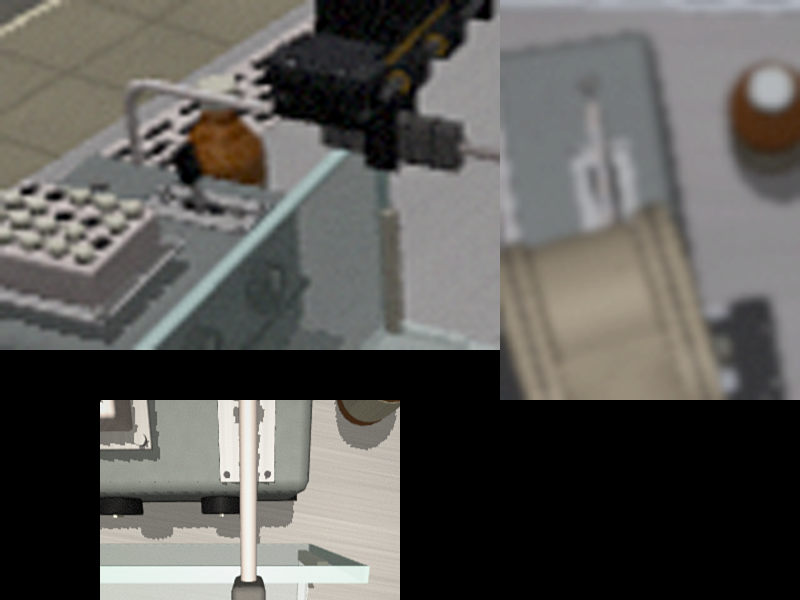

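```bash
python3 - <<'E'
from h import *
print('tip pred',proj('s4',(.7409,.0917,.143)),'bend pred',proj('s4',(.7409,.0917,.214)))
o,r=ray('s4',197.4,197.5)
# on the vertical plane lat = tip lat
ex=np.array([np.cos(.165),np.sin(.165)]);ey=np.array([-ex[1],ex[0]])
for uv in((197.4,197.5),(197.5,183),(207.4,197.3)):
    o,r=ray('s4',*uv);k=(-.0335-ey@o[:2])/(ey@r[:2]);p=o+k*r;print(p.round(4),'along',(ex@p[:2]).round(4))
E
```

```text
tip pred (np.float64(196.59086916342181), np.float64(197.09745083555708)) bend pred (np.float64(194.57639456943258), np.float64(178.978071757343))
[0.7397 0.0892 0.1405] along 0.7443
[0.7329 0.0881 0.1991] along 0.7374
[0.6994 0.0825 0.1502] along 0.7035
```

Request:
apply_moves(deltas=[{"translation":[-0.0049,-0.0008,0],"turn":[0,0,0],"hand":0.0},{"translation":[-0.0049,-0.0008,0],"turn":[0,0,0],"hand":0.0},{"translation":[-0.0049,-0.0008,0],"turn":[0,0,0],"hand":0.0},{"translation":[-0.003,-0.0005,0],"turn":[0,0,0],"hand":0.0},{"translation":[0,0,0],"turn":[0,0,0],"hand":0.0}])

```text
time: 7.65
ee_pos: [0.5244, 0.0559, 0.2065]
eef_rot: [0.997, 0.082, 0.001, 0.0]
ft_force: [0.3, -0.3, -1.3]
width: 0.0154
```

```bash
python3 - <<'E'
from h import *
need((.524,.0555,.2056),.165)
E
```

```text
t 7.65 ee [0.5244 0.0559 0.2065] d [-0.0004 -0.0004 -0.0009] turn [-0.      0.0026  0.0005] F [ 0.27 -0.32 -1.29] M [0.013 0.07  0.026]
```

Request:
apply_moves(deltas=[{"translation":[-0.003,-0.0005,0],"turn":[0,0,0],"hand":0.0},{"translation":[-0.003,-0.0005,0],"turn":[0,0,0],"hand":0.0},{"translation":[-0.003,-0.0005,0],"turn":[0,0,0],"hand":0.0},{"translation":[-0.003,-0.0005,0],"turn":[0,0,0],"hand":0.0}])

```text
time: 8.05
ee_pos: [0.5119, 0.0538, 0.2067]
eef_rot: [0.997, 0.082, 0.002, 0.0]
ft_force: [0.6, -0.1, -1.4]
width: 0.0158
```

Request:
apply_moves(deltas=[{"translation":[-0.002,-0.0003,0.001],"turn":[0,0,0],"hand":0.0},{"translation":[-0.002,-0.0003,0.001],"turn":[0,0,0],"hand":0.0},{"translation":[-0.002,-0.0003,0.001],"turn":[0,0,0],"hand":0.0}])

```text
time: 8.35
ee_pos: [0.5054, 0.0528, 0.21]
eef_rot: [0.997, 0.082, 0.002, 0.0]
ft_force: [0.6, 0.5, -2.2]
width: 0.0153
```

```bash
python3 - <<'E'
from h import *
need((.5434,.0581,.2056),.165)
E
```

```text
t 8.35 ee [0.5054 0.0528 0.21  ] d [ 0.038   0.0053 -0.0044] turn [-0.0003  0.0039  0.0005] F [ 0.62  0.5  -2.2 ] M [ 0.05   0.    -0.008]
```

Request:
apply_moves(deltas=[{"translation":[-0.0015,-0.0003,0],"turn":[0,0,0],"hand":0.0},{"translation":[-0.0015,-0.0002,0],"turn":[0,0,0],"hand":0.0},{"translation":[-0.0015,-0.0003,0],"turn":[0,0,0],"hand":0.0}])

```text
time: 8.65
ee_pos: [0.5007, 0.052, 0.2102]
eef_rot: [0.997, 0.082, 0.002, 0.0]
ft_force: [1.7, 0.1, -1.2]
width: 0.0154
```

```bash
python3 - <<'E'
from h import *
need((.5436,.0589,.2056),.165)
E
```

```text
t 8.65 ee [0.5007 0.052  0.2102] d [ 0.0429  0.0069 -0.0046] turn [-0.0003  0.0044  0.0005] F [ 1.73  0.09 -1.2 ] M [ 0.049 -0.269 -0.03 ]
```

Request:
apply_moves(deltas=[{"translation":[-0.0015,-0.0002,0],"turn":[0,0,0],"hand":0.0},{"translation":[-0.0015,-0.0003,0],"turn":[0,0,0],"hand":0.0}])

```text
time: 8.85
ee_pos: [0.4976, 0.0515, 0.2103]
eef_rot: [0.997, 0.082, 0.002, -0.0]
ft_force: [1.4, 0.1, -2.1]
width: 0.0152
```

```bash
python3 - <<'E'
from h import *
need((.5436,.0589,.2056),.165)
snap('side','s5')
E
```

```text
t 8.85 ee [0.4976 0.0515 0.2103] d [ 0.046   0.0074 -0.0047] turn [-0.0004  0.0049  0.0005] F [ 1.36  0.14 -2.06] M [ 0.043 -0.248 -0.062]
```

Request:
apply_moves(deltas=[{"translation":[-0.0015,-0.0003,0],"turn":[0,0,0],"hand":0.0},{"translation":[-0.001,-0.0002,0],"turn":[0,0,0],"hand":0.0}])

```text
time: 9.1
ee_pos: [0.4949, 0.051, 0.2103]
eef_rot: [0.997, 0.082, 0.003, -0.0]
ft_force: [1.3, -0.4, -1.5]
width: 0.0157
```

Request:
apply_moves(deltas=[{"translation":[-0.001,-0.0002,0],"turn":[0,0,0],"hand":0.0},{"translation":[-0.001,-0.0001,0],"turn":[0,0,0],"hand":0.0}])

```text
time: 9.3
ee_pos: [0.4927, 0.0506, 0.2103]
eef_rot: [0.997, 0.082, 0.003, -0.0]
ft_force: [1.9, -0.1, -2.3]
width: 0.0155
```

```bash
python3 - <<'E'
from h import *
need((.5436,.0589,.2056),.165)
E
```

```text
t 9.3 ee [0.4927 0.0506 0.2103] d [ 0.0509  0.0083 -0.0047] turn [-0.0005  0.0051  0.0004] F [ 1.87 -0.15 -2.28] M [ 0.049 -0.256  0.009]
```

Request:
apply_moves(deltas=[{"translation":[-0.001,-0.0002,0],"turn":[0,0,0],"hand":0.0},{"translation":[-0.001,-0.0001,0],"turn":[0,0,0],"hand":0.0}])

```text
time: 9.5
ee_pos: [0.4905, 0.0503, 0.2102]
eef_rot: [0.997, 0.082, 0.002, -0.0]
ft_force: [1.7, 0.1, -2.1]
width: 0.0156
```

Request:
apply_moves(deltas=[{"translation":[-0.001,-0.0002,0],"turn":[0,0,0],"hand":0.0},{"translation":[-0.001,-0.0001,0],"turn":[0,0,0],"hand":0.0}])

```text
time: 9.7
ee_pos: [0.4884, 0.05, 0.2102]
eef_rot: [0.997, 0.082, 0.002, -0.0]
ft_force: [2.0, 0.9, -2.2]
width: 0.0155
```

Request:
apply_moves(deltas=[{"translation":[-0.001,-0.0002,0],"turn":[0,0,0],"hand":0.0},{"translation":[-0.0005,-0.0001,0],"turn":[0,0,0],"hand":0.0}])

```text
time: 9.9
ee_pos: [0.4867, 0.0497, 0.2103]
eef_rot: [0.997, 0.082, 0.003, -0.0]
ft_force: [1.2, -0.2, -1.7]
width: 0.0157
```

```bash
python3 - <<'E'
from h import *
need((.5436,.0589,.2056),.165)
E
```

```text
t 9.9 ee [0.4867 0.0497 0.2103] d [ 0.0569  0.0092 -0.0047] turn [-0.0005  0.0051  0.0004] F [ 1.19 -0.19 -1.69] M [ 0.063 -0.292 -0.035]
```

Request:
apply_moves(deltas=[{"translation":[-0.001,-0.0002,0],"turn":[0,0,0],"hand":0.0},{"translation":[-0.0005,-0.0001,0],"turn":[0,0,0],"hand":0.0}])

```text
time: 10.1
ee_pos: [0.4851, 0.0494, 0.2103]
eef_rot: [0.997, 0.082, 0.003, -0.0]
ft_force: [1.3, 1.0, -1.6]
width: 0.0153
```

Request:
apply_moves(deltas=[{"translation":[-0.001,-0.0002,0],"turn":[0,0,0],"hand":0.0},{"translation":[-0.0005,-0.0001,0],"turn":[0,0,0],"hand":0.0}])

```text
time: 10.3
ee_pos: [0.4835, 0.0491, 0.2104]
eef_rot: [0.997, 0.082, 0.003, -0.0]
ft_force: [1.6, 0.4, -1.4]
width: 0.0153
```

```bash
python3 - <<'E'
from h import *
need((.5436,.0589,.2056),.165)
snap('side','s6');snap('top','t6')
s=[cv2.resize(cv2.imread(f'pics/{n}.png')[170:225,180:260],None,fx=5,fy=5,interpolation=cv2.INTER_CUBIC) for n in('s4','s6')]
cv2.imwrite('pics/c6.png',cv2.hconcat(s))
E
```

```text
t 10.3 ee [0.4835 0.0491 0.2104] d [ 0.0601  0.0098 -0.0048] turn [-0.0005  0.0053  0.0003] F [ 1.64  0.41 -1.43] M [ 0.106 -0.27   0.009]
```

View pics/c6.png

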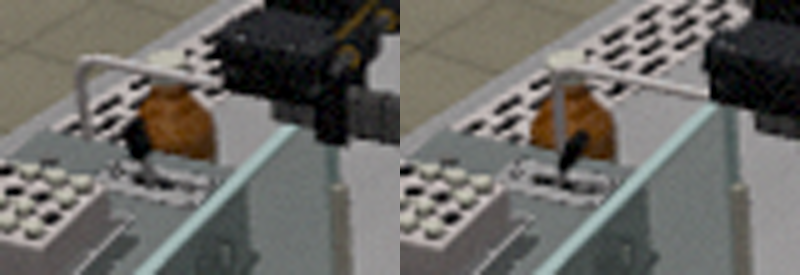

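```bash
python3 - <<'E'
from h import *
ex=np.array([np.cos(.165),np.sin(.165)]);ey=np.array([-ex[1],ex[0]])
for n,uv in(('tip',(212.2,203)),('bend',(211.6,183)),('padtop',(216.8,196.5)),('padlow',(213,204))):
    o,r=ray('s6',*uv);k=(-.0335-ey@o[:2])/(ey@r[:2]);p=o+k*r;print(n,p.round(4),'along',(ex@p[:2]).round(4))
E
```

```text
tip [0.6826 0.0797 0.1312] along 0.6864
bend [0.6776 0.0789 0.2104] along 0.6814
padtop [0.6622 0.0763 0.1615] along 0.6657
padlow [0.6798 0.0792 0.1279] along 0.6836
```

Request:
apply_moves(deltas=[{"translation":[-0.001,-0.0002,0.001],"turn":[0,0,0],"hand":0.0},{"translation":[-0.0005,-0.0001,0.001],"turn":[0,0,0],"hand":0.0}])

```text
time: 10.6
ee_pos: [0.4819, 0.0488, 0.2124]
eef_rot: [0.997, 0.082, 0.002, -0.0]
ft_force: [0.5, 0.8, -1.5]
width: 0.0157
```

Request:
apply_moves(deltas=[{"translation":[-0.001,-0.0002,0],"turn":[0,0,0],"hand":0.0},{"translation":[-0.0005,-0.0001,0],"turn":[0,0,0],"hand":0.0}])

```text
time: 10.8
ee_pos: [0.4804, 0.0485, 0.2126]
eef_rot: [0.997, 0.082, 0.003, -0.0]
ft_force: [3.0, 0.4, -0.1]
width: 0.0155
```

```bash
python3 - <<'E'
from h import *
need((.5436,.0589,.2056),.165)
E
```

```text
t 10.8 ee [0.4804 0.0485 0.2126] d [ 0.0632  0.0104 -0.007 ] turn [-0.0006  0.0055  0.0002] F [ 2.97  0.4  -0.12] M [ 0.08  -0.51   0.054]
```

Request:
apply_moves(deltas=[{"translation":[-0.0005,-0.0001,0],"turn":[0,0,0],"hand":0.0}])

```text
time: 10.9
ee_pos: [0.4801, 0.0484, 0.2128]
eef_rot: [0.997, 0.082, 0.003, -0.0]
ft_force: [2.5, 0.3, -2.5]
width: 0.0156
```

```bash
python3 - <<'E'
from h import *
need((.5436,.0589,.2056),.165)
E
```

```text
t 10.9 ee [0.4801 0.0484 0.2128] d [ 0.0635  0.0105 -0.0072] turn [-0.0007  0.0061  0.0002] F [ 2.52  0.25 -2.49] M [ 0.121 -0.59   0.048]
```

Request:
apply_moves(deltas=[{"translation":[-0.0003,0,0],"turn":[0,0,0],"hand":0.0}])

```text
time: 11.0
ee_pos: [0.4799, 0.0485, 0.2128]
eef_rot: [0.997, 0.082, 0.003, -0.0]
ft_force: [2.3, 1.1, -1.5]
width: 0.0154
```

```bash
python3 - <<'E'
from h import *
need((.5436,.0589,.2056),.165)
E
```

```text
t 11.0 ee [0.4799 0.0485 0.2128] d [ 0.0637  0.0104 -0.0072] turn [-0.0008  0.0065  0.0002] F [ 2.26  1.09 -1.51] M [ 0.122 -0.6    0.034]
```

Request:
apply_moves(deltas=[{"translation":[-0.0006,-0.0001,0],"turn":[0,0,0],"hand":0.0}])

```text
time: 11.1
ee_pos: [0.4796, 0.0484, 0.213]
eef_rot: [0.997, 0.082, 0.004, -0.0]
ft_force: [3.0, 0.9, -1.1]
width: 0.0161
```

```bash
python3 - <<'E'
from h import *
need((.5436,.0589,.2056),.165)
E
```

```text
t 11.1 ee [0.4796 0.0484 0.213 ] d [ 0.064   0.0105 -0.0074] turn [-0.0008  0.0072  0.0003] F [ 3.04  0.86 -1.09] M [ 0.166 -0.845 -0.012]
```

Request:
apply_moves(deltas=[{"translation":[-0.0006,-0.0001,0],"turn":[0,0,0],"hand":0.0}])

```text
time: 11.2
ee_pos: [0.4793, 0.0483, 0.2131]
eef_rot: [0.997, 0.082, 0.004, -0.0]
ft_force: [4.5, 1.0, -2.2]
width: 0.0153
```

```bash
python3 - <<'E'
from h import *
need((.5436,.0589,.2056),.165)
E
```

```text
t 11.2 ee [0.4793 0.0483 0.2131] d [ 0.0643  0.0106 -0.0075] turn [-0.001   0.0081  0.0002] F [ 4.54  0.97 -2.2 ] M [ 0.243 -1.088  0.039]
```

Request:
apply_moves(deltas=[{"translation":[-0.0002,0,0],"turn":[0,0,0],"hand":0.0}])

```text
time: 11.3
ee_pos: [0.479, 0.0484, 0.2132]
eef_rot: [0.997, 0.082, 0.004, -0.0]
ft_force: [1.6, 0.6, -0.5]
width: 0.0153
```

```bash
python3 - <<'E'
from h import *
need((.5436,.0589,.2056),.165)
E
```

```text
t 11.3 ee [0.479  0.0484 0.2132] d [ 0.0646  0.0105 -0.0076] turn [-0.001   0.0081  0.0002] F [ 1.61  0.63 -0.51] M [ 0.055 -0.426 -0.033]
```

Request:
apply_moves(deltas=[{"translation":[-0.0002,0,0],"turn":[0,0,0],"hand":0.0}])

```text
time: 11.4
ee_pos: [0.4788, 0.0484, 0.2133]
eef_rot: [0.997, 0.082, 0.004, -0.0]
ft_force: [2.0, 0.8, -0.7]
width: 0.0158
```

```bash
python3 - <<'E'
from h import *
need((.5436,.0589,.2056),.165)
E
```

```text
t 11.4 ee [0.4788 0.0484 0.2133] d [ 0.0648  0.0105 -0.0077] turn [-0.0009  0.0082  0.0002] F [ 1.98  0.79 -0.71] M [ 0.112 -0.697 -0.017]
```

```bash
python3 - <<'E'
from h import *
snap('side','s7');snap('wrist','w7')
s=[cv2.resize(cv2.imread(f'pics/{n}.png')[170:225,180:260],None,fx=5,fy=5,interpolation=cv2.INTER_CUBIC) for n in('s6','s7')]
w=[cv2.resize(cv2.imread(f'pics/{n}.png')[60:300,200:360],(400,300)[::1]) for n in('w4','w7')]
cv2.imwrite('pics/c7.png',cv2.vconcat([cv2.hconcat(s),cv2.hconcat(w)]))
E
```

```text
(no output)
```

View pics/c7.png

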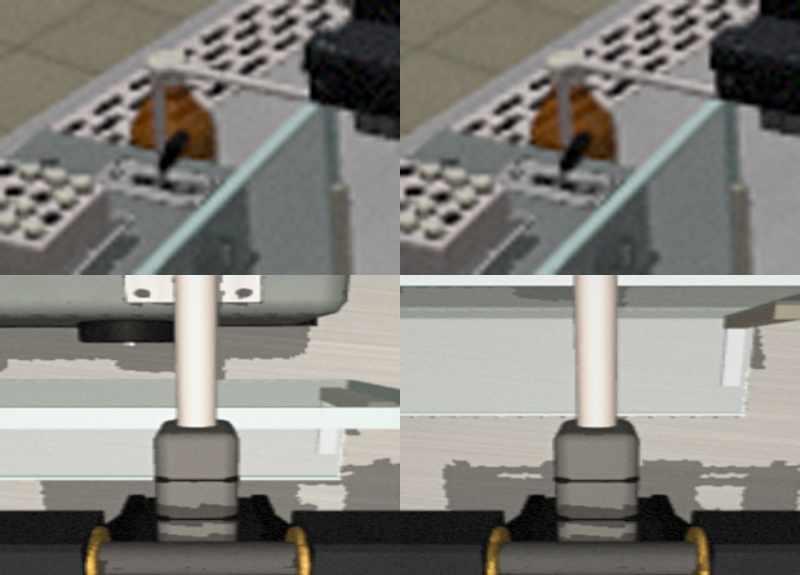

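Request:
apply_moves(deltas=[{"translation":[-0.0004,-0.0001,-0.0003],"turn":[0,0,0],"hand":0.0}])

```text
time: 11.6
ee_pos: [0.4786, 0.0483, 0.213]
eef_rot: [0.997, 0.082, 0.004, -0.0]
ft_force: [3.7, 1.7, -2.1]
width: 0.0156
```

```bash
cat >q.py <<'E'
from h import *
need((.5436,.0589,.2056),.165)
E
python3 q.py
```

```text
t 11.6 ee [0.4786 0.0483 0.213 ] d [ 0.065   0.0106 -0.0074] turn [-0.0011  0.0086  0.0002] F [ 3.71  1.69 -2.11] M [ 0.193 -1.047 -0.035]
```

Request:
apply_moves(deltas=[{"translation":[-0.0004,-0.0001,-0.0003],"turn":[0,0,0],"hand":0.0}])

```text
time: 11.7
ee_pos: [0.4785, 0.0483, 0.2129]
eef_rot: [0.997, 0.082, 0.005, -0.0]
ft_force: [3.9, 1.3, -1.0]
width: 0.0159
```

```bash
python3 q.py
```

```text
t 11.7 ee [0.4785 0.0483 0.2129] d [ 0.0651  0.0106 -0.0073] turn [-0.0012  0.0095  0.0002] F [ 3.94  1.31 -1.04] M [ 0.215 -1.074  0.031]
```

Request:
apply_moves(deltas=[{"translation":[-0.0005,-0.0001,-0.0003],"turn":[0,0,0],"hand":0.0}])

```text
time: 11.8
ee_pos: [0.4784, 0.0482, 0.2127]
eef_rot: [0.997, 0.082, 0.005, -0.0]
ft_force: [5.7, 0.4, -1.6]
width: 0.0154
```

```bash
python3 q.py
```

```text
t 11.8 ee [0.4784 0.0482 0.2127] d [ 0.0652  0.0107 -0.0071] turn [-0.0014  0.0105  0.0002] F [ 5.73  0.42 -1.56] M [ 0.261 -1.347 -0.012]
```

Request:
apply_moves(deltas=[{"translation":[-0.0004,-0.0001,-0.0003],"turn":[0,0,0],"hand":0.0},{"translation":[-0.0004,-0.0001,-0.0002],"turn":[0,0,0],"hand":0.0}])

```text
time: 12.0
ee_pos: [0.4782, 0.0482, 0.2125]
eef_rot: [0.997, 0.082, 0.006, -0.0]
ft_force: [5.6, 1.2, -1.7]
width: 0.0156
```

```bash
python3 q.py
```

```text
t 12.0 ee [0.4782 0.0482 0.2125] d [ 0.0654  0.0107 -0.0069] turn [-0.0018  0.0124  0.0001] F [ 5.64  1.2  -1.67] M [ 0.283 -1.365 -0.015]
```

Request:
apply_moves(deltas=[{"translation":[-0.0003,0,-0.0002],"turn":[0,0,0],"hand":0.0},{"translation":[-0.0003,-0.0001,-0.0002],"turn":[0,0,0],"hand":0.0}])

```text
time: 12.2
ee_pos: [0.4782, 0.0482, 0.2123]
eef_rot: [0.997, 0.082, 0.007, -0.0]
ft_force: [4.8, 0.9, -1.5]
width: 0.0152
```

```bash
python3 q.py
```

```text
t 12.2 ee [0.4782 0.0482 0.2123] d [ 0.0654  0.0107 -0.0067] turn [-0.0021  0.0139  0.0001] F [ 4.82  0.88 -1.51] M [ 0.231 -1.275 -0.01 ]
```

Request:
apply_moves(deltas=[{"translation":[-0.0003,0,-0.0002],"turn":[0,0,0],"hand":0.0},{"translation":[-0.0003,-0.0001,-0.0002],"turn":[0,0,0],"hand":0.0}])

```text
time: 12.4
ee_pos: [0.4781, 0.0482, 0.212]
eef_rot: [0.997, 0.082, 0.008, -0.001]
ft_force: [5.0, 1.0, -1.5]
width: 0.0154
```

```bash
python3 q.py
```

```text
t 12.4 ee [0.4781 0.0482 0.212 ] d [ 0.0655  0.0107 -0.0064] turn [-0.0025  0.0154  0.0001] F [ 5.    0.98 -1.51] M [ 0.231 -1.344  0.024]
```

Steady at about 5–6 N. I'll keep it for another 0.9 s.

Request:
apply_moves(deltas=[{"translation":[-0.0003,0,-0.0002],"turn":[0,0,0],"hand":0.0},{"translation":[-0.0003,-0.0001,-0.0002],"turn":[0,0,0],"hand":0.0},{"translation":[-0.0003,0,-0.0002],"turn":[0,0,0],"hand":0.0}])

```text
time: 12.7
ee_pos: [0.478, 0.0482, 0.2117]
eef_rot: [0.997, 0.082, 0.009, -0.001]
ft_force: [5.5, 0.5, -1.2]
width: 0.0158
```

```bash
python3 q.py
```

```text
t 12.7 ee [0.478  0.0482 0.2117] d [ 0.0656  0.0107 -0.0061] turn [-0.0029  0.0176  0.0001] F [ 5.46  0.5  -1.16] M [ 0.212 -1.284 -0.089]
```

Request:
apply_moves(deltas=[{"translation":[-0.0003,0,-0.0002],"turn":[0,0,0],"hand":0.0},{"translation":[-0.0003,-0.0001,-0.0002],"turn":[0,0,0],"hand":0.0},{"translation":[-0.0003,0,-0.0002],"turn":[0,0,0],"hand":0.0}])

```text
time: 13.0
ee_pos: [0.4779, 0.0482, 0.2113]
eef_rot: [0.997, 0.082, 0.01, -0.001]
ft_force: [5.9, 1.6, -1.8]
width: 0.0153
```

```bash
python3 q.py
```

```text
t 13.0 ee [0.4779 0.0482 0.2113] d [ 0.0657  0.0107 -0.0057] turn [-0.0034  0.0197  0.0001] F [ 5.85  1.6  -1.76] M [ 0.181 -1.242  0.008]
```

Request:
apply_moves(deltas=[{"translation":[-0.0003,0,-0.0002],"turn":[0,0,0],"hand":0.0},{"translation":[-0.0003,-0.0001,-0.0002],"turn":[0,0,0],"hand":0.0},{"translation":[-0.0003,0,-0.0002],"turn":[0,0,0],"hand":0.0}])

```text
time: 13.3
ee_pos: [0.4777, 0.0482, 0.2109]
eef_rot: [0.997, 0.082, 0.011, -0.001]
ft_force: [5.3, 1.0, -0.9]
width: 0.0157
```

```bash
python3 q.py
```

```text
t 13.3 ee [0.4777 0.0482 0.2109] d [ 0.0659  0.0107 -0.0053] turn [-0.0039  0.0218  0.0002] F [ 5.34  0.99 -0.94] M [ 0.205 -1.295 -0.023]
```

Request:
apply_moves(deltas=[{"translation":[0.003,0.0005,0],"turn":[0,0,0],"hand":0.0},{"translation":[0.008,0.0013,0],"turn":[0,0,0],"hand":0.0},{"translation":[0.008,0.0013,0.0],"turn":[0,0,0],"hand":0.0},{"translation":[0,0,0.02],"turn":[0,0,0],"hand":0.0},{"translation":[0,0,0.03],"turn":[0,0,0],"hand":0.0}])

```text
time: 13.8
ee_pos: [0.4942, 0.0505, 0.2565]
eef_rot: [0.997, 0.082, 0.004, -0.001]
ft_force: [0.6, -0.6, -1.3]
width: 0.0154
```

Request:
apply_moves(deltas=[{"translation":[0,0,0.04],"turn":[0,0,0],"hand":0.0},{"translation":[0,0,0.02],"turn":[0.003,0.02,0],"hand":0.0},{"translation":[0,0,0],"turn":[0,0,0],"hand":0.0}])

```text
time: 14.1
ee_pos: [0.4956, 0.0507, 0.3206]
eef_rot: [0.997, 0.082, -0.006, -0.004]
ft_force: [-0.2, 0.3, -2.8]
width: 0.0152
```

```bash
python3 - <<'E'
from h import *
need((.4391,-.3213,.3185),.102)
snap('side','s8');snap('wrist','w8')
s=[cv2.resize(cv2.imread(f'pics/{n}.png')[150:225,180:260],None,fx=5,fy=5,interpolation=cv2.INTER_CUBIC) for n in('s7','s8')]
cv2.imwrite('pics/c8.png',cv2.hconcat(s))
E
```

```text
t 14.1 ee [0.4956 0.0507 0.3206] d [-0.0565 -0.372  -0.0021] turn [-0.0067 -0.0132 -0.0624] F [-0.16  0.35 -2.76] M [-0.018  0.033  0.035]
```

View pics/c8.png

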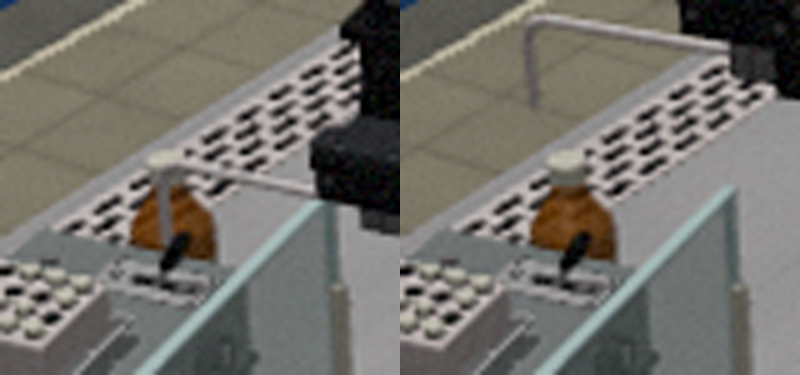

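Request:
apply_moves(deltas=[{"translation":[-0.004,-0.025,0.002],"turn":[-0.007,-0.013,-0.01],"hand":0.0},{"translation":[-0.006,-0.04,0.002],"turn":[0,0,-0.015],"hand":0.0},{"translation":[-0.006,-0.04,0.002],"turn":[0,0,-0.015],"hand":0.0},{"translation":[-0.006,-0.04,0.002],"turn":[0,0,-0.012],"hand":0.0},{"translation":[-0.006,-0.04,0.002],"turn":[0,0,-0.01],"hand":0.0}])

```text
time: 14.7
ee_pos: [0.4625, -0.133, 0.3186]
eef_rot: [0.998, 0.057, -0.006, -0.002]
ft_force: [-0.2, -0.7, -2.6]
width: 0.0155
```

Request:
apply_moves(deltas=[{"translation":[-0.006,-0.04,0.002],"turn":[0,0,0],"hand":0.0},{"translation":[-0.006,-0.04,0.002],"turn":[0,0,0],"hand":0.0},{"translation":[-0.006,-0.04,0.002],"turn":[0,0,0],"hand":0.0},{"translation":[0,0,0],"turn":[0,0,0],"hand":0.0},{"translation":[0.0,0,0],"turn":[0,0,0],"hand":0.0}])

```text
time: 15.2
ee_pos: [0.4378, -0.263, 0.3143]
eef_rot: [0.999, 0.052, -0.012, -0.004]
ft_force: [0.2, 1.1, -1.4]
width: 0.0153
```

```bash
python3 - <<'E'
from h import *
need((.4391,-.3213,.3185),.102)
E
```

```text
t 15.2 ee [ 0.4378 -0.263   0.3143] d [ 0.0013 -0.0583  0.0042] turn [-0.0063 -0.0253 -0.003 ] F [ 0.15  1.13 -1.4 ] M [ 0.075  0.02  -0.031]
```

Request:
apply_moves(deltas=[{"translation":[0.001,-0.03,0.004],"turn":[-0.006,-0.025,-0.003],"hand":0.0},{"translation":[0.001,-0.029,0],"turn":[0,0,0],"hand":0.0},{"translation":[0,0,0],"turn":[0,0,0],"hand":0.0},{"translation":[0,0,0],"turn":[0,0,0],"hand":0.0}])

```text
time: 15.6
ee_pos: [0.4403, -0.319, 0.3134]
eef_rot: [0.999, 0.054, -0.002, -0.002]
ft_force: [-0.5, 0.6, -2.4]
width: 0.0154
```

```bash
python3 - <<'E'
from h import *
need((.4415,-.323,.21),.102)
snap('wrist','w9');snap('side','s9')
im=cv2.hconcat([cv2.imread('pics/w9.png')[:300,150:450],cv2.resize(cv2.imread('pics/s9.png')[80:230,240:440],(400,300))]);cv2.imwrite('pics/c9.png',im)
# shaft centre columns in w2 (at lift) and w9
for n in('w2','w9'):
    g=np.load(f'pics/{n}.npz')['im'].astype(int)
    for v in(20,60,100,140):
        row=g[v,240:330].sum(1);print(n,v,[i+240 for i in np.where(np.abs(np.diff(row))>80)[0]])
for f in('s2','s9'):print(f)
E
```

```text
t 15.6 ee [ 0.4403 -0.319   0.3134] d [ 0.0012 -0.004  -0.1034] turn [-0.0041 -0.0048 -0.0059] F [-0.49  0.6  -2.38] M [ 0.102  0.069 -0.007]
w2 20 [np.int64(286)]
w2 60 [np.int64(268), np.int64(270), np.int64(286)]
w2 100 [np.int64(268), np.int64(270), np.int64(286), np.int64(288), np.int64(293)]
w2 140 [np.int64(251), np.int64(252), np.int64(269), np.int64(284), np.int64(294), np.int64(305)]
w9 20 [np.int64(267), np.int64(269), np.int64(285), np.int64(286)]
w9 60 [np.int64(268), np.int64(286)]
w9 100 [np.int64(268), np.int64(270), np.int64(285), np.int64(286), np.int64(288), np.int64(293)]
w9 140 [np.int64(253), np.int64(254), np.int64(269), np.int64(271), np.int64(284), np.int64(296), np.int64(308)]
s2
s9
```

View pics/c9.png

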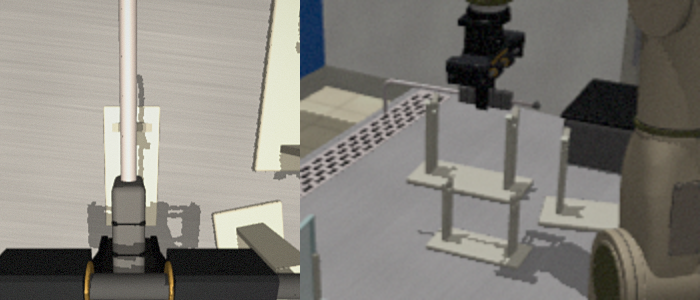

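Request:
apply_moves(deltas=[{"translation":[0.001,-0.002,-0.025],"turn":[-0.004,-0.005,-0.006],"hand":0.0},{"translation":[0,0.001,-0.035],"turn":[0,0,0],"hand":0.0},{"translation":[0,0.001,-0.025],"turn":[0,0,0],"hand":0.0},{"translation":[0,0,0],"turn":[0,0,0],"hand":0.0}])

```text
time: 16.1
ee_pos: [0.4427, -0.3141, 0.2268]
eef_rot: [0.999, 0.054, 0.001, 0.001]
ft_force: [-0.7, 0.4, -1.9]
width: 0.0155
```

```bash
python3 - <<'E'
from h import *
need((.4420,-.3233,.175),.102)
E
```

```text
t 16.1 ee [ 0.4427 -0.3141  0.2268] d [-0.0007 -0.0092 -0.0518] turn [ 0.0015  0.0026 -0.0062] F [-0.68  0.39 -1.86] M [-0.011  0.101 -0.027]
```

Request:
apply_moves(deltas=[{"translation":[-0.001,-0.009,-0.01],"turn":[0.002,0.003,-0.006],"hand":0.0},{"translation":[0,0,-0.02],"turn":[0,0,0],"hand":0.0},{"translation":[0,0,-0.01],"turn":[0,0,0],"hand":0.0},{"translation":[0,0,0],"turn":[0,0,0],"hand":0.0}])

```text
time: 16.5
ee_pos: [0.4435, -0.3242, 0.189]
eef_rot: [0.999, 0.052, 0.002, 0.001]
ft_force: [-0.2, -0.2, -1.6]
width: 0.0153
```

```bash
python3 - <<'E'
from h import *
need((.4420,-.3233,.150),.102)
E
```

```text
t 16.5 ee [ 0.4435 -0.3242  0.189 ] d [-0.0015  0.0009 -0.039 ] turn [ 0.0025  0.0032 -0.0014] F [-0.2  -0.18 -1.6 ] M [-0.019  0.11   0.004]
```

Request:
apply_moves(deltas=[{"translation":[-0.0015,0.001,-0.015],"turn":[0.0025,0.003,-0.001],"hand":0.0},{"translation":[0,0,-0.012],"turn":[0,0,0],"hand":0.0},{"translation":[0,0,0],"turn":[0,0,0],"hand":0.0},{"translation":[0,0,0],"turn":[0,0,0],"hand":0.0}])

```text
time: 16.9
ee_pos: [0.4427, -0.324, 0.1618]
eef_rot: [0.999, 0.051, 0.001, 0.001]
ft_force: [0.2, 0.5, -1.5]
width: 0.0155
```

```bash
python3 - <<'E'
from h import *
need((.4420,-.3233,.135),.102)
E
```

```text
t 16.9 ee [ 0.4427 -0.324   0.1618] d [-0.0007  0.0007 -0.0268] turn [0.0014 0.0021 0.0001] F [ 0.19  0.54 -1.48] M [-0.028  0.041  0.001]
```

Aligned within 1 mm. I'll lower into the notches.

Request:
apply_moves(deltas=[{"translation":[-0.0007,0.0007,-0.01],"turn":[0.0015,0.002,0],"hand":0.0},{"translation":[0,0,-0.01],"turn":[0,0,0],"hand":0.0},{"translation":[0,0,-0.006],"turn":[0,0,0],"hand":0.0},{"translation":[0,0,0],"turn":[0,0,0],"hand":0.0}])

```text
time: 17.3
ee_pos: [0.4422, -0.3233, 0.1341]
eef_rot: [0.999, 0.051, 0.0, 0.0]
ft_force: [-0.6, -0.2, -2.0]
width: 0.0155
```

```bash
python3 - <<'E'
from h import *
need((.4420,-.3233,.1154),.102)
E
```

```text
t 17.3 ee [ 0.4422 -0.3233  0.1341] d [-0.0002 -0.     -0.0187] turn [0.0002 0.0005 0.    ] F [-0.56 -0.15 -2.  ] M [0.014 0.122 0.026]
```

Request:
apply_moves(deltas=[{"translation":[0,0,-0.008],"turn":[0,0,0],"hand":0.0},{"translation":[0,0,-0.006],"turn":[0,0,0],"hand":0.0},{"translation":[0,0,-0.003],"turn":[0,0,0],"hand":0.0},{"translation":[0,0,-0.001],"turn":[0,0,0],"hand":0.0}])

```text
time: 17.7
ee_pos: [0.4426, -0.3232, 0.1152]
eef_rot: [0.999, 0.051, 0.001, 0.0]
ft_force: [-4.4, 2.8, 10.1]
width: 0.0154
```

```bash
python3 - <<'E'
from h import *
need((.4420,-.3233,.1154),.102)
E
```

```text
t 17.7 ee [ 0.4426 -0.3232  0.1152] d [-0.0006 -0.0001  0.0002] turn [ 0.0003  0.0011 -0.0003] F [-4.39  2.84 10.09] M [ 0.661  1.    -0.002]
```

Request:
apply_moves(deltas=[{"translation":[0,0,0.0003],"turn":[0,0,0],"hand":0.02},{"translation":[0,0,0],"turn":[0,0,0],"hand":0.035},{"translation":[0,0,0],"turn":[0,0,0],"hand":0.06},{"translation":[0,0,0],"turn":[0,0,0],"hand":0.06},{"translation":[0,0,0],"turn":[0,0,0],"hand":0.06}])

```text
time: 18.2
ee_pos: [0.4434, -0.324, 0.1166]
eef_rot: [0.999, 0.051, 0.002, 0.001]
ft_force: [-0.3, 1.0, 0.3]
width: 0.0441
```

Request:
apply_moves(deltas=[{"translation":[0,0,0.015],"turn":[0,0,0],"hand":0.06},{"translation":[0,0,0.03],"turn":[0,0,0],"hand":0.06},{"translation":[0,0,0.04],"turn":[0,0,0],"hand":0.06},{"translation":[0,0,0.05],"turn":[0,0,0],"hand":0.06},{"translation":[0,0,0.03],"turn":[0,0,0],"hand":0.06}])

```text
time: 18.7
ee_pos: [0.4403, -0.3217, 0.2864]
eef_rot: [0.999, 0.051, -0.001, -0.001]
ft_force: [0.5, -0.8, -0.6]
width: 0.0602
```

Request:
apply_moves(deltas=[{"translation":[0,0,0.03],"turn":[0,0,0],"hand":0.06},{"translation":[0,0,0],"turn":[0,0,0],"hand":0.06},{"translation":[0,0,0],"turn":[0,0,0],"hand":0.06}])

```text
time: 19.0
ee_pos: [0.4415, -0.322, 0.3266]
eef_rot: [0.999, 0.052, 0.003, 0.002]
ft_force: [-0.8, 1.2, -0.5]
width: 0.0598
```

```bash
python3 - <<'E'
from h import *
need((.4420,-.3233,.3),.102)
snap('wrist','w10');snap('side','s10')
s=cv2.imread('pics/s10.png')
o=cv2.hconcat([cv2.imread('pics/w10.png')[:300,150:450],cv2.resize(s[150:225,270:370],(400,300)),]);o2=np.zeros((280,700,3),np.uint8);o2[:,:350]=cv2.resize(s[160:240,180:280],(350,280));cv2.imwrite('pics/c10.png',cv2.vconcat([o,o2]))
E
```

```text
t 19.0 ee [ 0.4415 -0.322   0.3266] d [ 0.0005 -0.0013 -0.0266] turn [ 0.004   0.0069 -0.0011] F [-0.81  1.21 -0.52] M [-0.057 -0.029  0.018]
```

View pics/c10.png

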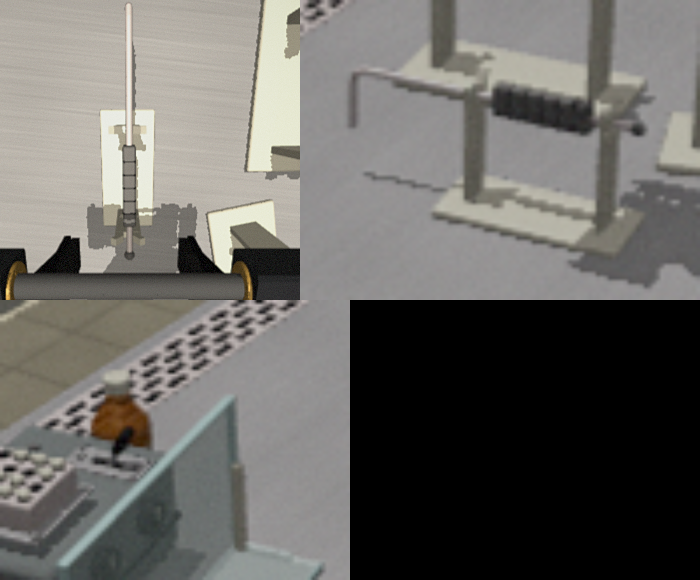

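The rod lies in both notches with its leg hanging down, the lever is still on, and the hand is clear. Handing in.

```bash
python3 -c "
from h import *
h1=onz('w10',279,146,.136);h2=onz('w10',279,224,.136);print((h1+h2)/2)
print(order.close_job())"
```

```text
[ 0.44352569 -0.32419115  0.136     ]
the job is handed in; nothing more can be done
None
```

I carried out the job and handed it in at about 19 s of robot time. No verdict was reported, so whether it passed is not known.

- **Rod:** I took the bent rod from the smallest rest, the one with the 190 mm base plate. I reached over the shield with it, with the hand staying on the near side.
- **Pull:** I hooked the leg behind the paddle and drew the lever to its on stop, at a lean of very roughly 0.5 rad. I held it there for about 1.5 s with readings of about 5–6 N. That figure comes from the wrist force (noisy, about ±0.7 N) and the wrist moment. The two differed by about 10–20 % before I settled on the moment arm.
- **Slip before the hold:** The pull dropped once to about 2 N, and I raised it again before the long hold. I think the leg tip slid up the lever, but I did not confirm that.
- **Last checks:** The side view taken after the rod was back shows the lever still leaning to the worker's side. The rod lies in both notches with its leg down at the front. Its handle measured about 4 mm from the rest's middle and 1–2 mm off its centre line. The gripper is open and about 0.2 m above the rod.
- **Not measured:** The mixer, shield and bottle look unmoved in the side views, but I took no displacement measurement. I did not check the jar and the rack again at the end.

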